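# Level the sprung serving shelf with its foot and hold it

## Task

Lay the spirit level gently along the middle of the sprung wooden serving shelf and let go of it. Then take the knob at the shelf's free end, press it down so that the foot under it stands firmly (but not with brute force) on its wooden block, and, pressing, turn it until the bubble settles centred between its two marks. Finish still holding the knob and pressing it down like that, so that a colleague can lock the hinge, and leave everything else where it stands.

Things in the scene. Friction and masses are not known exactly. Their poses are not given: they have to be found in the camera images.
- level: loose spirit level lying flat on the table: aluminium bar 140 long, 24 wide, 34 high (37 with the vial on top), black ends, mass about 0.25 kg. Origin: centre of its underside; x along its length, z up. In the middle of its top is a greenish vial 76 long with a white bubble 12 long between two black marks that stand 25 apart. It is gripped across its width, at the sides. It may lie on the shelf either way round. It must not be pressed onto the shelf with more than 25 N.
- bubble (a joint): position of the bubble along the level's x axis from the middle between the marks, m: 0 = centred, limits +-0.026. It moves to the higher end, about 1.15 mm per milliradian of tilt (positive: the level's +x end is higher), and takes about 1 s to settle.
- shelf: wooden shelf board 330 long (y), 160 wide (x), 18 thick, its top about 109 above the table, hinged at one end on a steel bracket. Origin on the hinge axis, at mid thickness and mid width, 15 from the board's hinged end; y points along the board to the free end with the knob, z up. The hinge is sprung: left alone, the board's free end rises to a stop 0.035 rad above level; about 4 N down on the knob brings it to level with the spirit level lying on it.
- shelf_rest (a point): point on the board's top surface where the middle of the spirit level belongs: 130 from the hinge, mid width; axes as the shelf's. The level's length goes along y. This leaves about 100 between the level's end and the knob's axis.
- knob: black turning knob on top of the board's free end, 305 from the hinge axis, mid width. Origin at the centre of its underside, on its axis, 3 above the board: a round flange 62 diameter, 8 thick, with an upright grip bar across its middle, 14 thick (x), 46 long (y), 34 high above the flange (8 to 42 above the origin). Its x and y axes turn with it. Fingers can stand on the flange beside the bar and push there.
- knob_grip (a point): point in the knob's grip bar, on the turning axis, 30 above the knob's underside (22 above the flange, 12 below the bar's top); axes as the knob's.
- knob_turn (a joint): angle of the knob, rad, grows clockwise seen from above, stops at +-2.2; starts between -0.3 and 0.3. At 0 the bar lies along the shelf's y. A quick thread: clockwise lengthens the foot and so raises the free end, 4 mm per rad (0.013 rad of tilt, about 15 mm of bubble travel, while the foot stands on the block). Friction about 0.2 N m; it stays where it is left. The turn needed is less than 1.4 rad, either way.
- foot: rubber foot, 34 diameter, on a steel screw straight under the knob; origin at its lowest point. With the shelf unpressed it hangs 6 to 16 above the block under it. Some 8 to 20 N down on the knob makes it stand firmly; more than 40 N on the block is too much. Standing, it gives about 0.03 mm per N.
- block_thick: fixed wooden packing block 70 x 70, 33.5 high. Origin: centre of its underside. Either this one or the thin one stands under the foot, the other about 145 beyond it, unused. With this one the foot is too long at the start.
- block_thin: fixed wooden packing block 70 x 70, 26.5 high; origin: centre of its underside. When this one is under the foot, the foot is too short at the start.
- tub: white plastic tub with lid, 100 diameter, 120 high; origin at its underside. A bystander: leave it alone
- shaker: glass shaker with steel cap, 40 diameter, 90 high; origin at its underside. A bystander: leave it alone
- mug: white mug, 80 diameter, 90 high, near the level; origin at its underside. A bystander: leave it alone
- spoon: long serving spoon lying flat on the robot's side of the shelf; origin at its underside. A bystander: leave it alone
- screwdriver: screwdriver lying flat beyond the level; origin at its underside. A bystander: leave it alone
Things that resemble listed ones, but are neither listed nor needed, are in the scene too. Leave any purple look-alike of the level alone.

How it is judged:
On the way:
1. the spirit level lies flat along the middle of the shelf, let go (x of level in the frame of shelf_rest between -0.035 and 0.035 m and y of level in the frame of shelf_rest between -0.04 and 0.04 m and z of level in the frame of shelf_rest between -0.003 and 0.004 m and angle between the x axis of level and the y axis of shelf_rest, either way round below 0.2 rad and contact force between the fingers and level below 0.1 N), for 0.3 s.
At the end, for the whole second after the job is handed in: Level on the shelf within 35 mm (across) and 40 mm (along) of its place and 0.2 rad of the shelf's length, not touched; bubble within 4 mm of the middle; fingers on the knob (over 2 N); foot bearing on a block (over 1.5 N) (all of step 1 and value of joint bubble between -0.004 and 0.004 m and (contact force between foot and block_thick above 1.5 N or contact force between foot and block_thin above 1.5 N) and contact force between the fingers and knob above 2 N); the arm keeps its last pose, push and grip.
It fails at once if the level is pressed onto the shelf with more than 25 N (contact force between level and shelf above 25 N).
It fails at once if the foot is forced onto its block with more than 40 N (contact force between foot and block_thick above 40 N or contact force between foot and block_thin above 40 N).
It fails at once if a bystander is moved more than 30 mm (distance of any of tub, shaker, mug, spoon, screwdriver from where it was at the start of the episode above 0.03 m).
It also fails if it takes over 64 s, if anything falls off the work surface, if the arm or the gripper's body presses on something with over 40 N, if the wrist force passes 120 N, or if a joint passes its speed limit or range.

## Robot

A 7-joint arm with a two-finger parallel gripper is mounted at the origin on the work surface. World frame = base frame: x ahead of the robot, y to its left, z up, the work surface at z = 0. Lengths are in m, angles in rad, forces in N, time in s.
With the tool pointing down it reaches from about 0.4 to 0.85 m from the base axis. Payload 10.4 kg.
Tool frame: the origin (TCP) lies at the very end of the fingers, on their centre line; the grasp point (between the pads) lies 19 mm behind it; z points along the fingers, y is the line along which they close (so a half turn about z gives the same grasp; the last joint's range is limited). The gripper opens to 85 mm and grips with 20 to 120 N. Pads are 22 mm wide; open, the fingers measure 114 mm over their backs; the gripper's body (76 mm by 85 mm) begins 54 mm behind the grasp point. The pads swing forward as they close: fully open they stand 13 mm farther back than shut.
Start: joints at [-1.315, 0.332, -0.065, 1.46, 0.022, 1.35, -0.088], TCP at [0.172, 0.601, 0.231] pointing down, gripper open.
Joint ranges: [-2.6, 2.6], [-0.5, 2.12], [-1.47, 1.34], [0.16, 2.42], [-1.27, 4.41], [0.06, 2.06], [-2.6, 2.6]. Speed limits (rad/s): [2.22, 2.22, 2.79, 2.79, 3.14, 3.14, 3.14].

## Interface

Orientations are given as a rotation vector (axis times angle).
In Python, from bench import * gives the robot as it stands. The module is installed in compiled form; this text tells all that it offers.
- The arm moves only by the tool drive_tool, never from a script. Its argument "motion" is a list of rows, each a list of 7 numbers: the finger opening in m, from 0 to 0.0854, then the shift along the tool's x, y, z in m, then the turn, a rotation vector about the tool's x, y, z in rad. In form: [[claw, dx, dy, dz, ax, ay, az], ...]. A call has 1 to 12 rows; each row shifts and turns the commanded pose from where the row before left it, along the tool's axes as they then stand; what a row does not reach is not made up. A row lasts 1/8 s, in which the tool goes at most 62.5 mm and 10.7 degrees, less where a joint would pass 70% of its speed; a pose out of reach is approached as far as the arm can. A call with a gripper value outside its range is refused whole. The fingers move at their own pace and stop on an object; the grip force is fixed at half the most. Time passes only in rows, so rows that do not move let the fingers close. It gives the time, the measured TCP pose, the force, the opening and the grip force at its end, in the units of the state.
- observe(): the state, without advancing time (a new reading comes with each control period).
- camera(name): name is "side" or "top" or "wrist"; returns (picture, depth): 420x560x3 uint8, blue, green, red; 420x560 float32, m along the optical axis (not along the pixel's ray), 0 where there is no reading.
- camera_params(name): a dict with "vfov" (degrees; the focal length in pixels is half the picture's height over the tangent of half this angle, whatever the lens; pixels are square), "cx", "cy" (the principal point, pixels), "world_to_cam" (4x4, takes a point from world to camera coordinates). Camera axes: x right, y down, z forward; pixel columns grow to the right and rows downward; lengths in m; the calibration is good to about 2 mm. A picture is of the moment at which its call begins: read the wrist's pose just before it. camera_params takes no time and is no camera call; for the wrist camera it gives the pose at the moment of the call.
- finish_job(): hands the job in; it is judged then, once.
Trained networks look in the newest picture that a camera, given by its name, has taken for a name from the list of things; names that differ only in an ending like _2 or _b are one class to them, and where a whole thing is asked for, a point or a joint stands for the part that bears it (a point fixed in the world has none). Each returns a list of dicts, best first, with "p" (0 to 1); they miss things now and then, are a little off and sometimes report something else, mostly with a low value. They report only what shows in the picture. A call takes as long as a camera call. They do not tell look-alikes from the thing itself.
- trace(camera, thing): "pixels" (420x560 bool, what is visible of it) and "centre" ([column, row] in pixels, amid what is visible of it).
The state is a dict: "t": time; "q": joint angles; "joint_velocities": joint speeds; "joint_efforts": joint torques, N m; "position": TCP position; "tcp_rot": TCP orientation; "ft_force": force on the tool from outside, world axes, zero at the start; "moment": the same for the moment, N m; "grip_width": finger opening in m; "grasp_force": force on a finger pad.
Only numpy, scipy, OpenCV 4.12 (cv2) and the standard library are available. Lean on these libraries where they do the work, as an engineer would, in place of code of your own. Each camera call takes 0.05 s, during which the arm holds its last target. There are 200 camera calls.

## Working session

There is one attempt and no reset: what is moved stays moved. The work goes in short steps, Python scripts to look and compute and a tool call to move; the robot and the scene stay as the last step left them, time stands still between calls to the robot, and variables do not carry over. Pictures are saved under pics/ and viewed, at most 10 in all, crops included, and the job is handed in when it is done.

Besides the shell and the picture viewer there is one more tool, called after ">>>" as a command line: name --pt "numbers of a row" for each row, then --argument value for the rest. drive_tool: Moves the arm, as the interface text tells. Its arguments: {"type":"object","properties":{"motion":{"type":"array"}},"required":["motion"]}

```bash
mkdir -p pics; cat > h.py <<'E'
from bench import *
import numpy as np, cv2
from scipy.spatial.transform import Rotation as R
def K(n):
    p=camera_params(n); f=210/np.tan(np.radians(p["vfov"])/2); return f,p["cx"],p["cy"],np.array(p["world_to_cam"])
def world(n,uv,d,k=None):
    f,cx,cy,T=k or K(n); uv=np.atleast_2d(uv).astype(float); d=np.atleast_1d(d)
    c=np.c_[(uv[:,0]-cx)/f*d,(uv[:,1]-cy)/f*d,d]
    return (c-T[:3,3])@T[:3,:3]
def maskpts(n,m,D):
    v,u=np.nonzero(m&(D>0)); return world(n,np.c_[u,v],D[v,u])
E
cat > a.py <<'E'
from h import *
s=observe(); print(s["t"],s["position"],s["tcp_rot"],s["ft_force"])
ims=[]
for n in("side","top"):
    im,D=camera(n); cv2.imwrite(f"pics/{n}0.png",im); np.save(n,D)
    k=K(n); print(n,k[0],k[3].round(2).tolist())
    for th in("level","shelf","knob","block_thick","block_thin","tub","shaker","mug","spoon","screwdriver","foot"):
        for r in trace(n,th)[:3]:
            P=maskpts(n,r["pixels"],D)
            if len(P)<5: continue
            print(n,th,round(r["p"],2),np.round(r["centre"]),"med",np.median(P,0).round(3),"lo",np.percentile(P,3,0).round(3),"hi",np.percentile(P,97,0).round(3))
E
python3 a.py
```

```text
0.0 [0.17192627 0.60048964 0.23052177] [-4.36508211e-01 -3.11100542e+00  2.23924134e-03] [-0.18933315 -0.21230869 -0.05735074]
side 509.22494622846926 [[-0.88, 0.47, -0.01, 0.47], [0.33, 0.6, -0.73, -0.2], [-0.34, -0.64, -0.69, 1.91], [0.0, 0.0, 0.0, 1.0]]
side level 0.96 [376. 249.] med [0.382 0.34  0.029] lo [0.344 0.273 0.001] hi [0.416 0.401 0.04 ]
side level 0.78 [311. 252.] med [0.563 0.262 0.031] lo [0.489 0.244 0.003] hi [0.628 0.271 0.039]
side level 0.72 [340. 336.] med [0.649 0.545 0.032] lo [ 0.609  0.483 -0.   ] hi [0.688 0.603 0.039]
side shelf 0.8 [248. 163.] med [ 0.584 -0.123  0.116] lo [ 0.498 -0.299  0.104] hi [0.664 0.017 0.144]
side shelf 0.65 [370. 286.] med [0.497 0.466 0.053] lo [0.456 0.419 0.001] hi [0.534 0.524 0.09 ]
side knob 0.76 [267. 172.] med [ 0.566 -0.016  0.133] lo [ 0.534 -0.053  0.119] hi [0.588 0.004 0.166]
side knob 0.69 [278. 256.] med [0.658 0.231 0.022] lo [0.639 0.18  0.001] hi [0.674 0.272 0.028]
side block_thick 0.64 [232. 216.] med [0.706 0.01  0.031] lo [ 0.669 -0.033  0.003] hi [0.741 0.034 0.038]
side block_thick 0.28 [192. 177.] med 
[... 2045 characters left out ...]
top shaker 0.65 [379. 152.] med [ 0.753 -0.21   0.086] lo [ 0.738 -0.232  0.002] hi [ 0.778 -0.197  0.096]
top shaker 0.62 [300. 266.] med [0.392 0.044 0.014] lo [ 0.37  -0.053  0.002] hi [0.425 0.126 0.024]
top mug 0.87 [172. 234.] med [0.492 0.469 0.033] lo [0.459 0.418 0.002] hi [0.528 0.494 0.093]
top mug 0.54 [319. 213.] med [ 0.557 -0.022  0.133] lo [ 0.531 -0.048  0.125] hi [0.585 0.002 0.168]
top spoon 0.8 [293. 264.] med [0.393 0.067 0.014] lo [ 0.371 -0.053  0.003] hi [0.428 0.129 0.024]
top screwdriver 0.6 [242. 185.] med [0.654 0.231 0.024] lo [0.635 0.181 0.002] hi [0.682 0.326 0.032]
top foot 0.62 [241. 184.] med [0.654 0.231 0.023] lo [0.634 0.178 0.012] hi [0.686 0.342 0.031]
```

```bash
python3 -c "
import cv2
a=cv2.imread('pics/top0.png')[110:330,90:450]; cv2.imwrite('pics/c1.png',cv2.resize(a,None,fx=2.2,fy=2.2,interpolation=3))
a=cv2.imread('pics/side0.png')[130:400,150:450]; cv2.imwrite('pics/c2.png',cv2.resize(a,None,fx=2.2,fy=2.2,interpolation=3))"
```

```text
(no output)
```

View pics/c1.png

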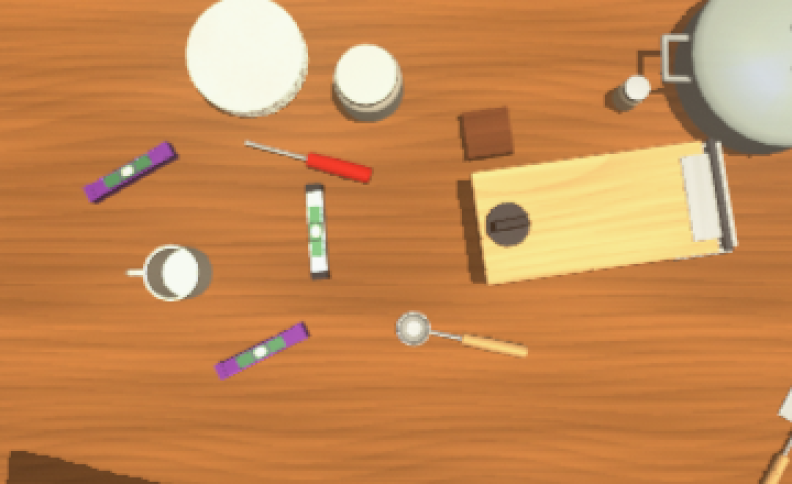

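View pics/c2.png

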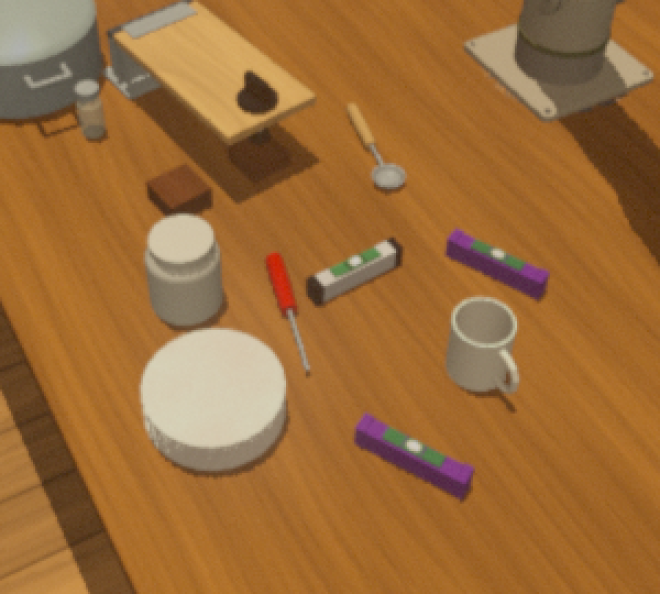

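The real level is the aluminium bar with black ends, at top pixel (233,212). The bars at (146,187) and (214,270) are purple look-alikes. The enlarged crop confirms it, and its neighbours are the red screwdriver and the mug.

```bash
cat > b.py <<'E'
from h import *
im,D=camera("top")
def rect(P):
    (c,s,a)=cv2.minAreaRect((P[:,:2]*1000).astype(np.float32)); b=cv2.boxPoints((c,s,a)); return np.round(c,1),np.round(s,1),round(a,1)
m=[r for r in trace("top","level") if abs(r["centre"][0]-233)<15][0]["pixels"]; P=maskpts("top",m,D); P=P[P[:,2]>.03]; print("level",rect(P),P[:,2].mean())
m=trace("top","shelf")[0]["pixels"]; P=maskpts("top",m,D); P=P[(P[:,2]>.1)&(P[:,2]<.127)]
print("shelf",rect(P)); A=np.c_[P[:,:2],np.ones(len(P))]; c=np.linalg.lstsq(A,P[:,2],rcond=None)[0]; print("plane",c, "ctr",P.mean(0))
m=trace("top","knob")[0]["pixels"]; P=maskpts("top",m,D); print("knob flange",rect(P[P[:,2]<.145]),"bar",rect(P[P[:,2]>.15]),P[P[:,2]>.15].mean(0))
m=[r for r in trace("top","block_thick") if abs(r["centre"][0]-313)<15][0]["pixels"]; P=maskpts("top",m,D); print("blk top",np.percentile(P[:,2],[30,50,70,90]))
for u,v in((270,225),(190,205),(290,200),(330,280)): print("table",world("top",(u,v),D[v,u]).round(4))
m=trace("side","shelf")[0]["pixels"]; Ds=np.load("side.npy"); P=maskpts("side",m,Ds); print("side shelf",rect(P[P[:,2]>.1]))
for r in trace("side","level"):
  if abs(r["centre"][0]-311)<10: P=maskpts("side",r["pixels"],Ds); P=P[P[:,2]>.032]; print("side level",rect(P),P[:,2].mean())
m=trace("side","knob")[0]["pixels"]; P=maskpts("side",m,Ds); print("side bar",rect(P[P[:,2]>.148]),np.percentile(P[:,2],98))
s=observe(); print(R.from_rotvec(s["tcp_rot"]).as_matrix().round(3))
E
python3 b.py
```

```text
level (array([555.3, 254.2]), array([142.5,  24.7]), 3.5) 0.0366227751298723
shelf (array([0., 0.]), array([0., 0.]), 0.0)
plane [0. 0. 0.] ctr [nan nan nan]
knob flange (array([559.9, -21.8]), array([52.1, 55.2]), 0.4) bar (array([559.1, -24.8]), array([13.9, 45.3]), 11.1) [ 0.55913353 -0.02439973  0.16548747]
blk top [0.03307447 0.03481074 0.03636319 0.03867463]
table [[ 0.5213  0.1356 -0.0018]]
table [[0.5894 0.4061 0.0042]]
table [[0.6053 0.068  0.0024]]
table [[ 0.3382 -0.0639  0.0023]]
side shelf (array([ 579.7, -147.8]), array([164.3, 343.6]), 8.0)
side level (array([557.3, 254.5]), array([142.7,  27.6]), 3.6) 0.03569216886813351
side bar (array([562. , -23.9]), array([17.6, 49.2]), 15.4) 0.16730969032549514
[[-0.961  0.275 -0.   ]
 [ 0.275  0.961  0.   ]
 [ 0.     0.    -1.   ]]b.py:7: RuntimeWarning: Mean of empty slice.
  print("shelf",rect(P)); A=np.c_[P[:,:2],np.ones(len(P))]; c=np.linalg.lstsq(A,P[:,2],rcond=None)[0]; print("plane",c, "ctr",P.mean(0))
  ret = um.true_divide(
```

>>> drive_tool --pt "0.0854 -0.0465 -0.0228 0 0 0 0" --pt "0.0854 -0.0465 -0.0228 0 0 0 0" --pt "0.0854 -0.0465 -0.0228 0 0 0 0" --pt "0.0854 -0.0465 -0.0228 0 0 0 0" --pt "0.0854 -0.0465 -0.0228 0 0 0 0" --pt "0.0854 -0.0465 -0.0228 0 0 0 0" --pt "0.0854 -0.0465 -0.0228 0 0 0 0" --pt "0.0854 -0.0465 -0.0228 0 0 0 0" --pt "0.0854 -0.0465 -0.0228 0 0 0 0" --pt "0.0854 -0.0465 -0.0228 0 0 0 0" --pt "0.0854 0 0 0 0 0 -0.17" --pt "0.0854 0 0 0 0 0 -0.17"

```text
t: 3.1
position: [0.5567, 0.2531, 0.2311]
tcp_rot: [0.103, -3.14, 0.0]
ft_force: [0.4, 0.6, -0.4]
grip_width: 0.0856
grasp_force: 0.0
```

```bash
cat > c.py <<'E'
from h import *
import sys
def state():
    s=observe(); M=R.from_rotvec(s["tcp_rot"]).as_matrix(); print("t",round(s["t"],2),"pos",s["position"].round(4),"yaw of tool y",np.degrees(np.arctan2(M[1,1],M[0,1])).round(2),"zaxis",M[:,2].round(3),"q",np.round(s["q"],2),"F",s["ft_force"].round(1),"w",round(s["grip_width"],4),"gf",round(s["grasp_force"],1)); return s,M
def plan(s,M,target,ydeg):
    d=M.T@(np.array(target)-s["position"]); cur=np.degrees(np.arctan2(M[1,1],M[0,1])); print("tool shift",d.round(4),"then az",round(np.radians(cur-ydeg),3))
E
cat > d.py <<'E'
from c import *
s,M=state(); k=K("wrist"); im,D=camera("wrist"); cv2.imwrite("pics/w1.png",im)
for r in trace("wrist","level"):
    P=maskpts("wrist",r["pixels"],D); P=P[(P[:,2]>.03)&(P[:,2]<.05)]; 
    if len(P)<20: continue
    print(r["p"],r["centre"],cv2.minAreaRect((P[:,:2]*1000).astype(np.float32)),P[:,2].mean())
plan(s,M,(.556,.254,.07),93.5)
E
python3 d.py
```

```text
t 3.1 pos [0.5567 0.2531 0.2311] yaw of tool y 93.75 zaxis [-0. -0. -1.] q [-0.66  0.3   0.2   1.51 -0.06  1.34  1.18] F [ 0.4  0.6 -0.4] w 0.0856 gf 0.0
0.94 [327.8, 10.1] ((408.4118957519531, 292.9579162597656), (15.796798706054688, 44.09611129760742), 3.907665729522705) 0.033286240207302746
0.72 [278.7, 166.1] ((553.6900634765625, 254.51046752929688), (143.32603454589844, 24.444578170776367), 3.82769513130188) 0.034295066288926444
0.63 [516.6, 278.1] ((657.8327026367188, 515.6947631835938), (25.562721252441406, 90.69564819335938), 29.89754295349121) 0.0341404932585204
0.26 [42.7, 286.8] ((701.0408325195312, -2.9500160217285156), (71.31916809082031, 72.4107437133789), 7.928258419036865) 0.032467668203261434
tool shift [0.0006 0.001  0.1611] then az 0.004
```

>>> drive_tool --pt "0.0854 0.0015 0.001 0.05 0 0 0" --pt "0.0854 0 0 0.05 0 0 0" --pt "0.0854 0 0 0.05 0 0 0" --pt "0.0854 0 0 0.04 0 0 0" --pt "0.0854 0 0 0.02 0 0 0" --pt "0.0854 0 0 0.01 0 0 0" --pt "0.01 0 0 0 0 0 0" --pt "0.01 0 0 0 0 0 0" --pt "0.01 0 0 0 0 0 0" --pt "0.01 0 0 0 0 0 0" --pt "0.01 0 0 0 0 0 0" --pt "0.01 0 0 0 0 0 0"

```text
t: 4.7
position: [0.5554, 0.2549, 0.0124]
tcp_rot: [-0.096, 3.139, 0.001]
ft_force: [-1.3, -0.6, 5.8]
grip_width: 0.0228
grasp_force: 60.6
```

>>> drive_tool --pt "0.01 0 0 -0.03 0 0 0" --pt "0.01 0 0 -0.06 0 0 0" --pt "0.01 0 0 -0.06 0 0 0" --pt "0.01 0 0 -0.06 0 0 0" --pt "0.01 0 0 0 0 0 0.18" --pt "0.01 0 0 0 0 0 0.18" --pt "0.01 0 0 0 0 0 0.18" --pt "0.01 0 0 0 0 0 0.18" --pt "0.01 0 0 0 0 0 0.18" --pt "0.01 0 0 0 0 0 0.18" --pt "0.01 0 0 0 0 0 0.18" --pt "0.01 0 0 0 0 0 0.18"

```text
t: 6.2
position: [0.5544, 0.2545, 0.221]
tcp_rot: [-2.005, -2.418, 0.001]
ft_force: [0.2, -0.6, -2.7]
grip_width: 0.0229
grasp_force: 59.5
```

```bash
python3 - <<'E'
from c import *
s,M=state(); plan(s,M,(.586,-.197,.2),8.2)
E
```

```text
t 6.2 pos [0.5544 0.2545 0.221 ] yaw of tool y 10.66 zaxis [-0.001 -0.    -1.   ] q [-0.82  0.31  0.4   1.54 -0.12  1.32 -0.22] F [ 0.2 -0.6 -2.7] w 0.0229 gf 59.5
tool shift [-0.4496 -0.0524  0.0211] then az 0.043
```

>>> drive_tool --pt "0.01 -0.05 -0.0058 0 0 0 0" --pt "0.01 -0.05 -0.0058 0 0 0 0" --pt "0.01 -0.05 -0.0058 0 0 0 0" --pt "0.01 -0.05 -0.0058 0 0 0 0" --pt "0.01 -0.05 -0.0058 0 0 0 0" --pt "0.01 -0.05 -0.0058 0 0 0 0" --pt "0.01 -0.05 -0.0058 0 0 0 0" --pt "0.01 -0.05 -0.0058 0 0 0 0" --pt "0.01 -0.05 -0.0058 0 0 0 0.043" --pt "0.01 0 0 0 0 0 0"

```text
t: 7.45
position: [0.5878, -0.2025, 0.2211]
tcp_rot: [2.059, 2.372, -0.004]
ft_force: [-0.6, -0.5, -3.0]
grip_width: 0.0231
grasp_force: 59.5
```

```bash
cat > e.py <<'E'
from c import *
s,M=state(); plan(s,M,(.586,-.197,.15),8.2)
k=K("side"); im,D=camera("side"); cv2.imwrite("pics/s3.png",cv2.resize(im[60:330,100:400],None,fx=2,fy=2,interpolation=3))
# local board heights along axis from earlier side depth
D=np.load("side.npy"); m=trace("side","shelf")[0]["pixels"]; m=[m][0]
v,u=np.mgrid[0:420,0:560]; P=world("side",np.c_[u.ravel(),v.ravel()],D.ravel(),k)
a=np.radians(98.2); d=np.array([np.cos(a),np.sin(a)]); n=np.array([d[1],-d[0]])
q=P[:,:2]-[.561,-.024]; al=q@d+.305; ac=q@n
for x in range(40,345,30):
    z=P[(abs(al-x/1000)<.012)&(abs(ac)<.07)&(abs(ac)>.04)&(P[:,2]>.09)&(P[:,2]<.14),2]; print(x,len(z),np.median(z).round(4))
for x0 in (.1,.2):  # edges across
    z=(abs(al-x0)<.03)&(P[:,2]>.1)&(P[:,2]<.135); print("across",np.percentile(ac[z],[.5,99.5]).round(4))
z=(abs(ac)<.07)&(P[:,2]>.1)&(P[:,2]<.135); print("along",np.percentile(al[z],[.3,99.7]).round(4))
E
python3 e.py
```

```text
t 7.45 pos [ 0.5878 -0.2025  0.2211] yaw of tool y 8.09 zaxis [-0.001 -0.002 -1.   ] q [-0.24  0.37  0.64  1.52 -0.22  1.33  0.57] F [-0.6 -0.5 -3. ] w 0.0231 gf 59.5
tool shift [ 0.0058 -0.0009  0.0711] then az -0.002
40 60 0.1116
70 65 0.1115
100 70 0.1126
130 69 0.1139
160 68 0.1152
190 76 0.1162
220 77 0.1163
250 77 0.1183
280 82 0.1187
310 89 0.1201
340 123 0.1187
across [-0.078   0.0813]
across [-0.0794  0.0807]
along [-1.5601  0.3479]
```

>>> drive_tool --pt "0.01 0.0058 -0.001 0.03 0 0 0" --pt "0.01 0 0 0.03 0 0.035 0" --pt "0.01 0 0 0.02 0 0 0" --pt "0.01 0 0 0.01 0 0 0" --pt "0.01 0 0 0.002 0 0 0" --pt "0.01 0 0 0 0 0 0"

```text
t: 8.3
position: [0.5879, -0.1903, 0.1301]
tcp_rot: [-2.033, -2.362, -0.036]
ft_force: [-0.1, -0.0, -2.8]
grip_width: 0.0229
grasp_force: 59.4
```

>>> drive_tool --pt "0.01 -0.006 -0.001 0 0 0 0" --pt "0.01 0 0 0.002 0 0 0" --pt "0.01 0 0 0.001 0 0 0" --pt "0.01 0 0 0 0 0 0"

```text
t: 8.8
position: [0.5872, -0.1964, 0.1261]
tcp_rot: [-2.033, -2.36, -0.036]
ft_force: [-1.0, 0.2, -2.4]
grip_width: 0.0226
grasp_force: 59.7
```

>>> drive_tool --pt "0.01 0 0 0.001 0 0 0" --pt "0.01 0 0 0 0 0 0"

```text
t: 9.05
position: [0.5873, -0.1963, 0.126]
tcp_rot: [-2.033, -2.36, -0.036]
ft_force: [-3.1, 0.2, 7.1]
grip_width: 0.0229
grasp_force: 60.6
```

>>> drive_tool --pt "0.01 0 0 -0.0005 0 0 0" --pt "0.04 0 0 0 0 0 0" --pt "0.0854 0 0 0 0 0 0" --pt "0.0854 0 0 0 0 0 0" --pt "0.0854 0 0 0 0 0 0" --pt "0.0854 0 0 0 0 0 0" --pt "0.0854 0 0 -0.02 0 0 0" --pt "0.0854 0 0 -0.04 0 0 0" --pt "0.0854 0 0 -0.04 0 -0.035 0" --pt "0.0854 0 0 0 0 0 0"

```text
t: 10.3
position: [0.5895, -0.2003, 0.2304]
tcp_rot: [2.045, 2.376, 0.005]
ft_force: [0.4, -0.4, -0.5]
grip_width: 0.0851
grasp_force: 0.0
```

```bash
cat > f.py <<'E'
from c import *
s,M=state(); k=K("wrist"); im,D=camera("wrist"); cv2.imwrite("pics/w2.png",im); print("wrist cam pos",(-k[3][:3,:3].T@k[3][:3,3]).round(3))
a=np.radians(98.2); d=np.array([np.cos(a),np.sin(a)]); n=np.array([d[1],-d[0]])
for cam in ("wrist","top"):
  if cam=="top": im,D=camera("top")
  for th in("level","knob"):
    for r in trace(cam,th)[:4]:
        P=maskpts(cam,r["pixels"],D); P=P[P[:,2]>(.135 if th=="level" else .15)]
        if len(P)<20: continue
        (c,sz,ang)=cv2.minAreaRect((P[:,:2]*1000).astype(np.float32)); q=np.array(c)/1000-[.561,-.024]
        print(cam,th,round(r["p"],2),np.round(r["centre"]),np.round(c,1),np.round(sz,1),round(ang,1),"shelf y,x",(q@d+.305).round(4),(q@n).round(4),"z",np.percentile(P[:,2],[50,95]).round(4))
E
python3 f.py
```

```text
t 10.3 pos [ 0.5895 -0.2003  0.2304] yaw of tool y 8.56 zaxis [ 0.007 -0.001 -1.   ] q [-0.24  0.36  0.64  1.51 -0.22  1.34  0.57] F [ 0.4 -0.4 -0.5] w 0.0851 gf 0.0
wrist cam pos [ 0.578 -0.127  0.372]
wrist level 0.94 [277. 190.] [ 585.2 -195.4] [ 25.  144.6] 8.9 shelf y,x 0.1319 -0.0005 z [0.1448 0.1477]
top knob 0.62 [321. 213.] [559.2 -24.8] [13.9 45. ] 11.1 shelf y,x 0.3044 -0.0019 z [0.1651 0.1693]
```

>>> drive_tool --pt "0.0854 0.045 -0.001 0 0 0 0" --pt "0.0854 0.045 -0.001 0 0 0 0" --pt "0.0854 0.045 -0.001 0 0 0 0" --pt "0.0854 0.04 0 0 0 0 -0.04" --pt "0.0854 0 0 0 0 0 0" --pt "0.0854 0 0 0 0 0 0"

```text
t: 11.35
position: [0.5586, -0.0279, 0.2252]
tcp_rot: [-2.003, -2.42, 0.001]
ft_force: [0.1, 0.4, -0.7]
grip_width: 0.0854
grasp_force: 0.0
```

```bash
python3 f.py; python3 - <<'E'
from c import *
s,M=state(); plan(s,M,(.560,-.024,.19),11)
import cv2
t=camera("top")[0][150:300,280:480]; w=cv2.imread("pics/w2.png")
s=camera("side")[0][90:240,150:350]
cv2.imwrite("pics/v.png",np.vstack([np.hstack([cv2.resize(t,(400,300)),cv2.resize(s,(400,300))]),np.hstack([cv2.resize(w,(400,300)),np.zeros((300,400,3),np.uint8)])]))
E
```

```text
t 11.35 pos [ 0.5586 -0.0279  0.2252] yaw of tool y 10.78 zaxis [-0.001 -0.    -1.   ] q [-0.52  0.2   0.57  1.67 -0.11  1.3   0.25] F [ 0.1  0.4 -0.7] w 0.0854 gf 0.0
wrist cam pos [0.545 0.045 0.367]
wrist level 0.78 [278. 350.] [569.8 -88.2] [ 24.9 142.6] 9.3 shelf y,x 0.2402 -0.0005 z [0.1485 0.1506]
wrist knob 0.64 [281. 204.] [559.2 -25.4] [14.  46.5] 10.5 shelf y,x 0.3039 -0.002 z [0.1634 0.1648]
top level 0.73 [384. 202.] [ 590.6 -218.1] [ 23.5 100.1] 8.7 shelf y,x 0.1086 0.0016 z [0.1496 0.1554]
t 11.65 pos [ 0.5588 -0.028   0.2254] yaw of tool y 10.75 zaxis [-0. -0. -1.] q [-0.52  0.2   0.57  1.67 -0.11  1.3   0.25] F [ 0.1  0.1 -0.2] w 0.0857 gf 0.0
tool shift [0.0037 0.0019 0.0354] then az -0.004
```

View pics/v.png

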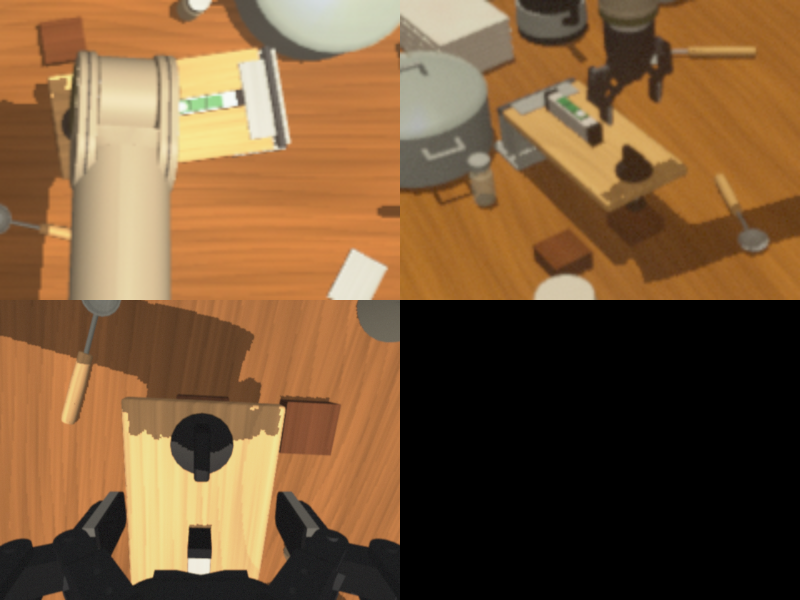

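>>> drive_tool --pt "0.0854 0.003 0.0005 0.03 0 0 0" --pt "0.0854 0 0 0.03 0 0 0" --pt "0.0854 0 0 0.02 0 0 0" --pt "0.0854 0 0 0.01 0 0 0" --pt "0.0 0 0 0 0 0 0" --pt "0.0 0 0 0 0 0 0" --pt "0.0 0 0 0 0 0 0" --pt "0.0 0 0 0 0 0 0" --pt "0.0 0 0 0 0 0 0" --pt "0.0 0 0 0 0 0 0" --pt "0.0 0 0 0 0 0 0"

```text
t: 13.12
position: [0.559, -0.024, 0.1358]
tcp_rot: [2.002, 2.421, 0.001]
ft_force: [0.1, 1.0, 3.8]
grip_width: 0.013
grasp_force: 61.6
```

```bash
cat > g.py <<'E'
from c import *
import sys
s,M=state(); tag=sys.argv[1]
L=[]
for cam,(r0,r1,c0,c1) in {"top":(170,235,330,430),"side":(110,170,190,290)}.items():
    im,D=camera(cam); cv2.imwrite(f"pics/{cam}_{tag}.png",im); np.save(f"{cam}_{tag}",D)
    L.append(cv2.resize(im[r0:r1,c0:c1],(800,300 if cam=="top" else 290),interpolation=cv2.INTER_NEAREST))
cv2.imwrite(f"pics/g_{tag}.png",np.vstack(L))
E
python3 g.py a
```

```text
t 13.12 pos [ 0.559  -0.024   0.1358] yaw of tool y 10.83 zaxis [ 0.001  0.    -1.   ] q [-0.51  0.28  0.55  1.78 -0.16  1.12  0.29] F [0.1 1.  3.8] w 0.013 gf 61.6
```

View pics/g_a.png

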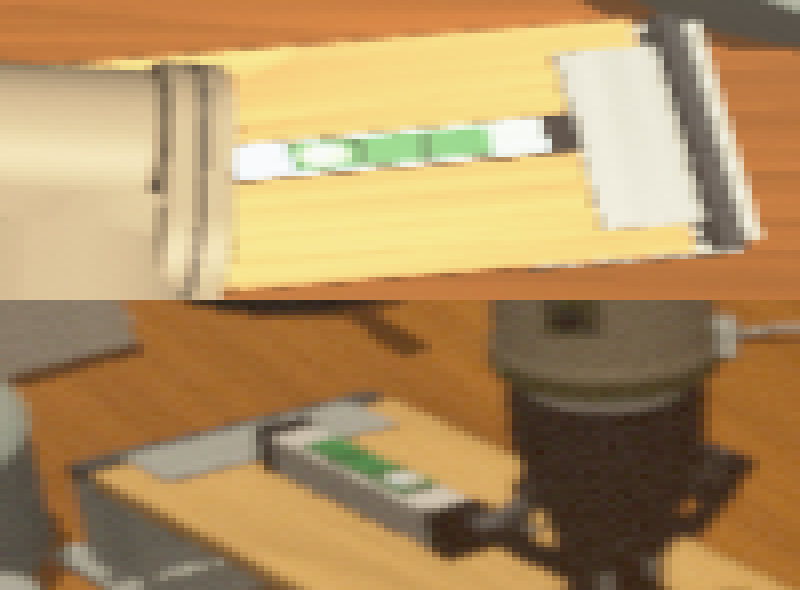

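>>> drive_tool --pt "0.0 0 0 0.002 0 0 0" --pt "0.0 0 0 0.002 0 0 0" --pt "0.0 0 0 0.002 0 0 0" --pt "0.0 0 0 0.002 0 0 0" --pt "0.0 0 0 0 0 0 0"

```text
t: 13.85
position: [0.5589, -0.0231, 0.1275]
tcp_rot: [-2.0, -2.422, -0.001]
ft_force: [0.3, 5.0, 6.6]
grip_width: 0.0133
grasp_force: 62.1
```

>>> drive_tool --pt "0.0 0 0 0.001 0 0 0" --pt "0.0 0 0 0.001 0 0 0" --pt "0.0 0 0 0.001 0 0 0" --pt "0.0 0 0 0 0 0 0"

```text
t: 14.35
position: [0.5588, -0.0228, 0.1245]
tcp_rot: [-2.0, -2.422, -0.001]
ft_force: [-2.0, 6.0, 7.3]
grip_width: 0.013
grasp_force: 62.2
```

```bash
cat > bub.py <<'E'
from c import *
import sys
s,M=state(); im,D=camera("top"); 
if len(sys.argv)>1: cv2.imwrite(f"pics/t_{sys.argv[1]}.png",cv2.resize(im[170:235,330:430],(800,520),interpolation=cv2.INTER_NEAREST))
# rectify strip along the level: project level axis (shelf frame) at vial height
f,cx,cy,T=K("top"); a=np.radians(98.8); d=np.array([np.cos(a),np.sin(a)]); n=np.array([d[1],-d[0]])
c=np.array([.5852,-.1954]); sc=.0005
al=np.arange(-.06,.06,sc); ac=np.arange(-.004,.0041,sc)
G=c+al[None,:,None]*d+ac[:,None,None]*n; Pw=np.concatenate([G,np.full(G.shape[:2]+(1,),.146)],2)
Pc=Pw@T[:3,:3].T+T[:3,3]; u=(Pc[...,0]/Pc[...,2]*f+cx).astype(np.float32); v=(Pc[...,1]/Pc[...,2]*f+cy).astype(np.float32)
S=cv2.remap(im,u,v,cv2.INTER_CUBIC).astype(float).mean(0)
g=S[:,1]-S[:,2]  # green minus red: high in the green, ~0 in white
np.set_printoptions(linewidth=200)
print("al mm, G-R, R:"); 
for i in range(0,len(al),4): print(round(al[i]*1e3),int(g[i:i+4].mean()),int(S[i:i+4,2].mean()),end=" | ")
print()
m=(al>-.05)&(al<.05); th=g[m].max()*.5
idx=np.nonzero((g>th)&m)[0]; e0,e1=al[idx[0]],al[idx[-1]]; mid=(e0+e1)/2
ins=(al>e0+.004)&(al<e1-.004); w=np.clip(S[:,2]-(S[ins,2].min()+.5*(np.ptp(S[ins,2]))),0,None)*ins
b=(w*al).sum()/w.sum(); print("vial",(e0*1e3).round(1),(e1*1e3).round(1),"mid",(mid*1e3).round(1),"bubble",(b*1e3).round(1),"off(+ = free end higher)",((b-mid)*1e3).round(1))
E
python3 bub.py
```

```text
t 14.35 pos [ 0.5588 -0.0228  0.1245] yaw of tool y 10.91 zaxis [-0.     0.001 -1.   ] q [-0.5   0.3   0.54  1.79 -0.17  1.1   0.29] F [-2.   6.   7.3] w 0.013 gf 62.2
al mm, G-R, R:
-60 -4 155 | -58 3 225 | -56 3 247 | -54 2 249 | -52 2 248 | -50 2 248 | -48 2 248 | -46 2 248 | -44 2 248 | -42 2 248 | -40 5 244 | -38 17 225 | -36 38 194 | -34 54 171 | -32 56 168 | -30 54 171 | -28 55 171 | -26 54 172 | -24 54 172 | -22 54 173 | -20 54 173 | -18 54 175 | -16 53 171 | -14 44 155 | -12 39 145 | -10 47 154 | -8 52 169 | -6 40 195 | -4 18 225 | -2 8 239 | 0 7 241 | 2 6 241 | 4 6 242 | 6 4 243 | 8 5 243 | 10 9 230 | 12 21 203 | 14 40 178 | 16 51 171 | 18 53 177 | 20 52 178 | 22 52 178 | 24 52 177 | 26 52 176 | 28 52 176 | 30 53 176 | 32 53 177 | 34 55 171 | 36 51 166 | 38 27 196 | 40 6 234 | 42 2 246 | 44 2 248 | 46 3 248 | 48 2 248 | 50 2 248 | 52 2 248 | 54 2 248 | 56 2 250 | 58 2 243 | 
vial -36.0 38.5 mid 1.3 bubble 4.0 off(+ = free end higher) 2.8
```

>>> drive_tool --pt "0.0 0 0 0 0 0 0" --pt "0.0 0 0 0 0 0 0" --pt "0.0 0 0 0 0 0 0" --pt "0.0 0 0 0 0 0 0" --pt "0.0 0 0 0 0 0 0" --pt "0.0 0 0 0 0 0 0" --pt "0.0 0 0 0 0 0 0" --pt "0.0 0 0 0 0 0 0" --pt "0.0 0 0 0 0 0 0" --pt "0.0 0 0 0 0 0 0" --pt "0.0 0 0 0 0 0 0" --pt "0.0 0 0 0 0 0 0"

```text
t: 15.9
position: [0.5588, -0.0228, 0.1246]
tcp_rot: [-2.0, -2.422, -0.002]
ft_force: [-1.1, 5.3, 7.1]
grip_width: 0.0129
grasp_force: 62.2
```

```bash
python3 bub.py | grep -v "|" | grep -v al
```

```text
t 15.9 pos [ 0.5588 -0.0228  0.1246] yaw of tool y 10.91 zaxis [ 0.     0.001 -1.   ] q [-0.5   0.3   0.54  1.79 -0.17  1.1   0.29] F [-1.1  5.3  7.1] w 0.0129 gf 62.2
```

```bash
python3 bub.py | tail -1
```

```text
vial -36.0 38.5 mid 1.3 bubble -1.8 off(+ = free end higher) -3.1
```

>>> drive_tool --pt "0.0 0 0 -0.0006 0 0 0.1" --pt "0.0 0 0 0 0 0 0.1" --pt "0.0 0 0 0 0 0 0.1" --pt "0.0 0 0 0 0 0 0"

```text
t: 16.5
position: [0.559, -0.0228, 0.1252]
tcp_rot: [-2.341, -2.095, -0.001]
ft_force: [0.3, 5.2, 5.9]
grip_width: 0.0128
grasp_force: 62.1
```

>>> drive_tool --pt "0.0 0 0 0 0 0 0.1" --pt "0.0 0 0 0 0 0 0.1" --pt "0.0 0 0 0 0 0 0.1" --pt "0.0 0 0 0 0 0 0"

```text
t: 17.0
position: [0.5592, -0.0229, 0.1253]
tcp_rot: [-2.628, -1.721, -0.002]
ft_force: [1.9, 5.4, 6.7]
grip_width: 0.0131
grasp_force: 62.1
```

>>> drive_tool --pt "0.0 0 0 0 0 0 0.1" --pt "0.0 0 0 0 0 0 0.1" --pt "0.0 0 0 0 0 0 0"

```text
t: 17.38
position: [0.5593, -0.023, 0.1253]
tcp_rot: [-2.786, -1.45, -0.002]
ft_force: [2.6, 5.1, 5.8]
grip_width: 0.013
grasp_force: 62.0
```

>>> drive_tool --pt "0.0 0 0 0 0 0 0.1" --pt "0.0 0 0 0 0 0 0.05" --pt "0.0 0 0 0 0 0 0"

```text
t: 17.75
position: [0.5594, -0.023, 0.1254]
tcp_rot: [-2.887, -1.239, -0.002]
ft_force: [2.7, 4.5, 5.4]
grip_width: 0.0129
grasp_force: 62.1
```

>>> drive_tool --pt "0.0 0 0 0 0 0 0.1" --pt "0.0 0 0 0 0 0 0.05" --pt "0.0 0 0 0 0 0 0"

```text
t: 18.12
position: [0.5594, -0.0231, 0.1257]
tcp_rot: [-2.971, -1.019, -0.002]
ft_force: [0.9, 5.0, 10.1]
grip_width: 0.0132
grasp_force: 62.6
```

>>> drive_tool --pt "0.0 0 0 0 0 0 0.08" --pt "0.0 0 0 0 0 0 0.05" --pt "0.0 0 0 0 0 0 0"

```text
t: 18.5
position: [0.5595, -0.0232, 0.1261]
tcp_rot: [-3.031, -0.823, -0.003]
ft_force: [-0.5, 3.5, 13.3]
grip_width: 0.0132
grasp_force: 63.2
```

>>> drive_tool --pt "0.0 0 0 0 0 0 0" --pt "0.0 0 0 0 0 0 0" --pt "0.0 0 0 0 0 0 0" --pt "0.0 0 0 0 0 0 0" --pt "0.0 0 0 0 0 0 0" --pt "0.0 0 0 0 0 0 0" --pt "0.0 0 0 0 0 0 0" --pt "0.0 0 0 0 0 0 0" --pt "0.0 0 0 0 0 0 0" --pt "0.0 0 0 0 0 0 0" --pt "0.0 0 0 0 0 0 0" --pt "0.0 0 0 0 0 0 0"

```text
t: 20.0
position: [0.5595, -0.0232, 0.1261]
tcp_rot: [-3.031, -0.824, -0.003]
ft_force: [0.1, 3.6, 13.0]
grip_width: 0.0128
grasp_force: 63.1
```

```bash
python3 bub.py b|grep -v "|"
```

```text
t 20.0 pos [ 0.5595 -0.0232  0.1261] yaw of tool y -59.58 zaxis [ 0.001  0.001 -1.   ] q [-0.67  0.33  0.75  1.8  -0.25  1.11 -0.87] F [ 0.1  3.6 13. ] w 0.0128 gf 63.1
al mm, G-R, R:
vial -36.0 38.0 mid 1.0 bubble 3.1 off(+ = free end higher) 2.1
```

View pics/t_b.png

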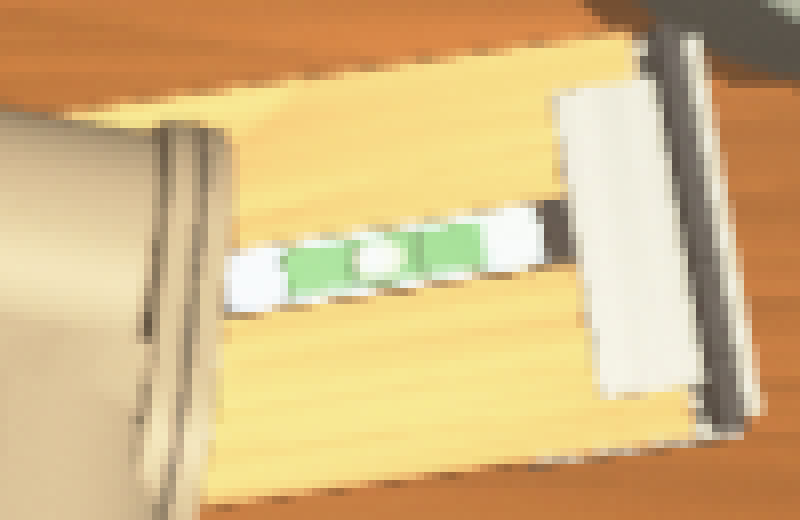

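>>> drive_tool --pt "0.0 0 0 0.0007 0 0 -0.06" --pt "0.0 0 0 0 0 0 -0.07" --pt "0.0 0 0 0 0 0 0" --pt "0.0 0 0 0 0 0 0" --pt "0.0 0 0 0 0 0 0" --pt "0.0 0 0 0 0 0 0" --pt "0.0 0 0 0 0 0 0" --pt "0.0 0 0 0 0 0 0" --pt "0.0 0 0 0 0 0 0" --pt "0.0 0 0 0 0 0 0" --pt "0.0 0 0 0 0 0 0" --pt "0.0 0 0 0 0 0 0"

```text
t: 21.55
position: [0.5595, -0.0231, 0.1255]
tcp_rot: [-2.971, -1.02, -0.003]
ft_force: [-1.6, 4.9, 15.1]
grip_width: 0.0132
grasp_force: 63.4
```

```bash
python3 bub.py c|grep -v "|"; python3 bub.py|tail -1
```

```text
t 21.55 pos [ 0.5595 -0.0231  0.1255] yaw of tool y -52.09 zaxis [ 0.001  0.001 -1.   ] q [-0.65  0.33  0.73  1.8  -0.24  1.11 -0.75] F [-1.6  4.9 15.1] w 0.0132 gf 63.4
al mm, G-R, R:
vial -36.0 38.5 mid 1.3 bubble 1.3 off(+ = free end higher) 0.1
vial -36.0 38.5 mid 1.3 bubble 1.3 off(+ = free end higher) 0.1
```

View pics/t_c.png

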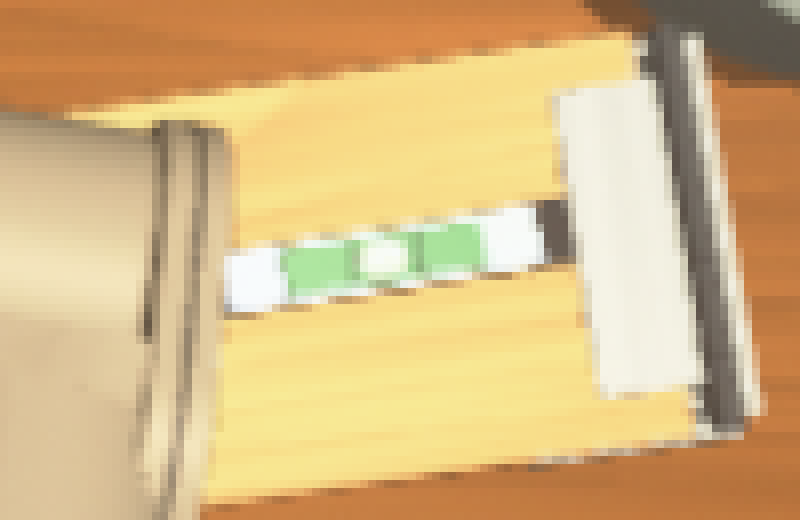

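The bubble, at crop pixel (383,257), sits between its marks at about 355 and 417. The offset is about 0 and it holds still. The push is about 15 N, with roughly 9 N of that on the foot. I'm handing in.

```bash
python3 -c "
from bench import *
print(finish_job())"
```

```text
the job is handed in; nothing more can be done
None
```

I handed the job in at about 22 s of the 64 s: the level lies on the shelf's middle, let go, and the bubble is centred (about 0.1 mm off). The gripper still holds the knob and presses it down with about 15 N; the judged result was not shown.

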